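# Square up the new shelf board

## Robot

A 6-joint arm with a two-finger parallel gripper is mounted at the origin on the work surface. World frame = base frame: x ahead of the robot, y to its left, z up, the work surface at z = 0. Lengths are in m, angles in rad, forces in N, time in s.
With the tool pointing down it reaches from about 0.35 to 0.925 m from the base axis. Payload 6.4 kg.
Tool frame: the origin (TCP) lies on the centre line of the jaws, within the pads' length; the fingertips stand 25 mm ahead of it and the grasp point (between the pads) lies 6 mm ahead of it; z points along the fingers, y is the line along which they close (so a half turn about z gives the same grasp; the last joint's range is limited). The gripper opens to 85 mm and grips with 20 to 120 N. Pads are 22 mm wide; open, the fingers measure 114 mm over their backs; the gripper's body (76 mm by 85 mm) begins 54 mm behind the grasp point. The pads swing forward as they close: fully open they stand 13 mm farther back than shut.
Start: joints at [0.988, 0.245, 1.558, -0, 1.339, -0.174], TCP at [0.258, 0.596, 0.256] pointing down, gripper open.
Joint ranges: [-3.13, 3.13], [-1.02, 2.26], [0.13, 2.54], [-0.95, 4.09], [0.21, 2.88], [-2.74, 2.74]. Speed limits (rad/s): [2.57, 2.57, 3.14, 3.14, 3.14, 3.14].

## Interface

Orientations are given as a unit quaternion [w, x, y, z].
In Python, from station import bot gives the robot as it stands. The module is installed in compiled form; this text tells all that it offers.
- The arm moves only by the tool move_arm, never from a script. Its argument "moves" is one flat list of numbers, 6 for each row, row after row: the shift along the tool's x, y, z in m, then the turn, a rotation vector about the tool's x, y, z in rad. A call has 1 to 12 rows; each row shifts and turns the commanded pose from where the row before left it, along the tool's axes as they then stand; what a row does not reach is not made up. A row lasts 1/8 s, in which the tool goes at most 62.5 mm and 10.7 degrees, less where a joint would pass 70% of its speed; a pose out of reach is approached as far as the arm can. A call is refused whole if a number of a shift passes 0.0625 or a number of a turn 0.188, either way. A call with a gripper value outside its range is refused whole. "jaw" is the gripper command: -1 is fully open, 1 is shut, values between are in proportion, set as the call begins (left out, the last holds). The fingers move at their own pace and stop on an object; "force" is the grip in N (left out, the last holds). Time passes only in rows, so rows that do not move let the fingers close. It gives the time, the measured TCP pose, the force, the opening and the grip force at its end, in the units of the state.
- bot.state(): the state, without advancing time (a new reading comes with each control period).
- bot.get_image(name): name is "side" or "top" or "wrist"; returns a dict with "color" (400x640x3 uint8, red, green, blue), "intrinsics" (3x3 intrinsics, pixels), "R" (3x3) and "t" (3): a world point X has camera coordinates R X + t; the wrist camera has in their place "mount" (4x4, takes a point from camera to tool coordinates, whose origin is the TCP and whose axes are the flange's). Camera axes: x right, y down, z forward; pixel columns grow to the right and rows downward; lengths in m; the calibration is good to about 2 mm. The wrist camera is an equidistant fisheye: a pixel r from the principal point sees the ray r / f radians off the axis. A picture is of the moment at which its call begins: read the wrist's pose just before it. There is no depth.
- bot.close_job(): hands the job in; it is judged then, once.
Trained networks look in a picture, given as the dict that the camera call returned (one of the last four; its "shot" number tells which), for a name from the list of things; names that differ only in an ending like _2 or _b are one class to them, and where a whole thing is asked for, a point or a joint stands for the part that bears it (a point fixed in the world has none). Each returns a list of dicts, best first, with "conf" (0 to 1); they miss things now and then, are a little off and sometimes report something else, mostly with a low value. They report only what shows in the picture. A call takes as long as a camera call. They do not tell look-alikes from the thing itself.
- bot.spot_in(picture, query): "centre" ([x, y, z] in m, in world coordinates, good to about 4 mm: the middle of the surface that is visible of it).
- bot.masks_of(picture, query): "mask" (400x640 bool, what is visible of it).
The state is a dict: "time": time; "joints": joint angles; "qd": joint speeds; "joint_efforts": joint torques, N m; "tool_pos": TCP position; "eef_rot": TCP orientation; "ft_force": force on the tool from outside, world axes, zero at the start; "moment": the same for the moment, N m; "finger_gap": finger opening in m; "gripper_force": force on a finger pad.
Only numpy, scipy, OpenCV 4.12 (cv2) and the standard library are available. Lean on these libraries where they do the work, as an engineer would, in place of code of your own. Each camera call takes 0.05 s, during which the arm holds its last target. There are 200 camera calls.

## Task

First push the free end of the pine shelf board so that it swings round its pivot bolt, away from the robot, until it is fully home against the wooden stop dowel. Then take the T-square off the sloping tool rest by its red grip and lay it gently, without dropping it, on the board for marking out: its stock flush against the board's near long edge along its whole length, its blade flat on the board pointing away from the robot, and the blade's right-hand edge (seen from the robot) along the black pencil line. Leave it lying there with the board still home, and leave the other things on the bench where they are.

Things in the scene. Friction and masses are not known exactly. Their poses are not given: they have to be found in the camera images.
- jig: Fixed steel pivot bolt in the bench with its wooden stop dowel. Origin: on the bolt's axis at bench height; x away from the robot, y to the left, z up, the heading the board has when home. Bolt head: 20 mm across, top 28 mm above the bench. Dowel: 18 mm across, 32 mm tall, axis at x = 69.5, y = -215 mm.
- stop_touch (a point): Point on the dowel's near side (10 mm above the bench) where the home board touches it; axes as the jig.
- board: Pine shelf board 120 x 270 x 18 mm, top 19.5 mm above the bench, turning on the pivot bolt; stiff (0.45 N m of friction, 2.5 N at 190 mm) and stays where left. Origin: on the bolt's axis at bench height. In its axes it reaches from x = -60 (near long edge) to +60 mm and from y = +30 (bolt end) to -240 mm (free end, on the robot's right). It starts turned, see board_touch.
- board_touch (a point): Point in the board's far edge, 215 mm from the bolt towards the free end, that meets stop_touch when the board is home. The board starts with its free end swung towards the robot: its yaw is 0.2 to 0.42 rad smaller than the jig's; it is home, and can turn no farther, when the yaws agree.
- board_edge (a point): Middle of the top arris of the board's near long edge (x = -60, y = -105, z = 19.5 mm in the board); axes as the board: x into the board, y along the edge, z up.
- line: Black pencil line, 2 mm wide, drawn straight across the board's top and down its near edge, 75 to 165 mm from the bolt towards the free end. Origin: on the line, on the board's top, at half its depth; axes as the board: the line runs along x.
- rest: Fixed wooden tool rest, left or right on the bench (it changes places with the yellow-lidded box). Its panel, 140 x 150 mm, slopes at 35 degrees (0.61 rad), rising away from the robot, with a low lip at its foot. Origin: at bench height under its middle; x away from the robot; panel from x = -55, z = 50 mm up to x = 60, z = 130 mm; lip out to x = -90 mm.
- square: Loose T-square, 200 to 325 g. Origin: in the stock's inner face, mid-length, level with the blade's underside; x along the blade to its tip, z out of its top. Aluminium stock: x -18 to 0, y -50 to 50, z -12 to 10 mm. Steel blade: x 0 to 140, y -18 to 18, z 0 to 3. Red upright grip at the centre of mass: x 5 to 65, y -7 to 7, z 3 to 33, pinched along y. Its start: see blade_tip.
- face_left (a point): Point in the stock's inner face, 45 mm to the left of its middle, at the level of the blade's underside.
- face_right (a point): The same, 45 mm to the right.
- blade_tip (a point): Point in the underside of the blade's tip, on its centre line, 138 mm from the stock's inner face. The square starts with its blade flat on the rest's slope, tip uppermost, and its stock below the panel's foot against the lip, so its z leans 35 degrees from vertical towards the robot. Lift it along its own z.
- blade_edge (a point): Point in the blade's right-hand edge (y = -18 mm), half way along, at the underside.
- tote: Bystander, fixed: black storage box 165 x 155 x 102 mm with a yellow lid, on the side of the bench where the rest is not. Origin: centre of its underside.
- mug: Bystander: red mug, 74 mm across, 85 mm tall, standing in front of the bolt end of the board. Origin: centre of its underside.
- screw_tin: Bystander: blue tin, 52 mm across, 65 mm tall, standing in front of the board's free end. Origin: centre of its underside.
- pencil: Bystander: flat red carpenter's pencil, 170 mm, 8 mm thick, lying beyond the board. Origin: its middle, underside.
- jar: Bystander: glass jar with a brass lid, 68 mm across, 110 mm tall, beyond the bolt end. Origin: centre of its underside.
- bracket: Bystander: dark steel angle bracket, legs 80 (along x) and 100 mm (along -y), 25 mm tall, lying on its side beyond the dowel. Origin: its corner.
- screwdriver: Bystander: screwdriver, 170 mm, lying on the bench in front of the rest. Origin: its middle, underside.
There are look-alikes about, which are no part of the job. There is more than one size of the square; the job needs the smaller.

How it is judged:
By the outcome, as a careful person would: the job done as asked, in the order asked, and still so for the second after the job is handed in, with the robot touching nothing.
It also fails if it takes over 54 s, if anything falls off the work surface, if the arm or the gripper's body presses on something with over 40 N, if the wrist force passes 120 N, or if a joint passes its speed limit or range.

## Working session

There is one attempt and no reset: what is moved stays moved. The work goes in short steps, Python scripts to look and compute and a tool call to move; the robot and the scene stay as the last step left them, time stands still between calls to the robot, and variables do not carry over. Pictures are saved under pics/ and viewed, at most 10 in all, crops included, and the job is handed in when it is done.

Besides the shell and the picture viewer there is one more tool, called after "Request:" in YAML: its name, and indented under it one key for each argument. move_arm: Moves the arm, as the interface text tells. Its arguments: {"type":"object","properties":{"moves":{"type":"array"},"jaw":{"type":"number"},"force":{"type":"number"}},"required":["moves"]}

```bash
mkdir -p pics; ls; cat > h.py <<'E'
import numpy as np, cv2
from station import bot
from scipy.spatial.transform import Rotation as Ro
def save(p,n,crop=None,s=1):
    im=p["color"][:,:,::-1]
    if crop: x0,y0,x1,y1=crop; im=im[y0:y1,x0:x1]
    if s!=1: im=cv2.resize(im,None,fx=s,fy=s,interpolation=cv2.INTER_CUBIC)
    cv2.imwrite("pics/"+n,im)
def proj(p,X):
    c=np.asarray(X)@np.array(p["R"]).T+np.array(p["t"]); u=c@np.array(p["intrinsics"]).T
    return u[...,:2]/u[...,2:]
def onplane(p,uv,z):
    "pixel -> world point at height z"
    K=np.array(p["intrinsics"]);R=np.array(p["R"]);t=np.array(p["t"])
    d=R.T@np.linalg.solve(K,[uv[0],uv[1],1]);o=-R.T@t
    return o+d*(z-o[2])/d[2]
def pose():
    s=bot.state();q=s["eef_rot"];return np.array(s["tool_pos"]),Ro.from_quat([q[1],q[2],q[3],q[0]])
E
python3 - <<'E'
from h import *
print({k:np.round(v,3) for k,v in bot.state().items()})
for n in("side","top"):
    p=bot.get_image(n); save(p,n+"0.png",s=1.25)
    print(n,np.round(p["intrinsics"],1).tolist(),np.round(-np.array(p["R"]).T@p["t"],3))
    for q in("jig","board","line","rest","square","face_left","face_right","blade_tip","blade_edge","board_touch","stop_touch","board_edge","tote","mug","screw_tin","pencil","jar","bracket","screwdriver"):
        for d in bot.spot_in(p,q)[:4]: print(q,np.round(d["centre"],3),round(d["conf"],2),np.round(proj(p,d["centre"])))
E
```

```text
pics
{'time': np.float64(0.0), 'joints': array([ 0.988,  0.246,  1.559, -0.   ,  1.339, -0.174]), 'qd': array([-0.   , -0.   ,  0.001,  0.   , -0.002,  0.   ]), 'joint_efforts': array([-0.0000e+00, -4.2951e+01, -3.2613e+01, -0.0000e+00,  5.0000e-03,
        0.0000e+00]), 'tool_pos': array([0.258, 0.596, 0.255]), 'eef_rot': array([-0.   ,  0.203,  0.979, -0.001]), 'ft_force': array([ 0.467, -0.222,  0.096]), 'moment': array([-0.017,  0.012, -0.005]), 'gripper_force': np.float64(0.0), 'finger_gap': np.float64(0.086)}
side [[519.6, 0.0, 317.8], [0.0, 519.6, 193.8], [0.0, 0.0, 1.0]] [-0.155 -0.86   0.938]
jig [ 0.526 -0.04   0.022] 0.68 [341. 216.]
board [ 0.519 -0.038  0.023] 0.58 [339. 217.]
line [ 0.677 -0.032  0.006] 0.32 [380. 198.]
rest [0.496 0.318 0.075] 0.87 [260. 146.]
square [0.463 0.343 0.085] 0.88 [246. 143.]
square [0.236 0.329 0.005] 0.73 [184. 194.]
face_left [0.464 0.343 0.081] 0.89 [247. 144.]
face_left [0.236 0.336 0.013] 0.82 [182. 191.]
face_left [ 0.336 -0.138  0.057] 0.67 [305. 258.]
face_left [ 0.516 -0.038  0.019] 0.18 [338. 218.]
face_right [0.235 0.332 0.007] 0
[... 1752 characters left out ...]
de_edge [0.149 0.318 0.018] 0.76 [213. 286.]
stop_touch [ 0.533 -0.014  0.021] 0.57 [319. 171.]
stop_touch [ 0.533 -0.018  0.018] 0.45 [320. 171.]
board_edge [ 0.535 -0.018  0.02 ] 0.85 [320. 171.]
tote [ 0.508 -0.35   0.1  ] 0.62 [426. 177.]
mug [0.438 0.126 0.014] 0.93 [276. 198.]
screw_tin [ 0.344 -0.121  0.067] 0.67 [351. 228.]
screw_tin [0.36  0.316 0.019] 0.31 [217. 220.]
screw_tin [0.47  0.35  0.088] 0.22 [204. 184.]
pencil [0.363 0.315 0.018] 0.62 [218. 220.]
pencil [ 0.681 -0.027  0.01 ] 0.6 [324. 129.]
pencil [ 0.509 -0.353  0.099] 0.38 [426. 177.]
jar [0.705 0.134 0.111] 0.84 [274. 112.]
bracket [ 0.659 -0.191  0.021] 0.6 [372. 136.]
screwdriver [0.362 0.316 0.017] 0.8 [218. 220.]
```

View pics/top0.png

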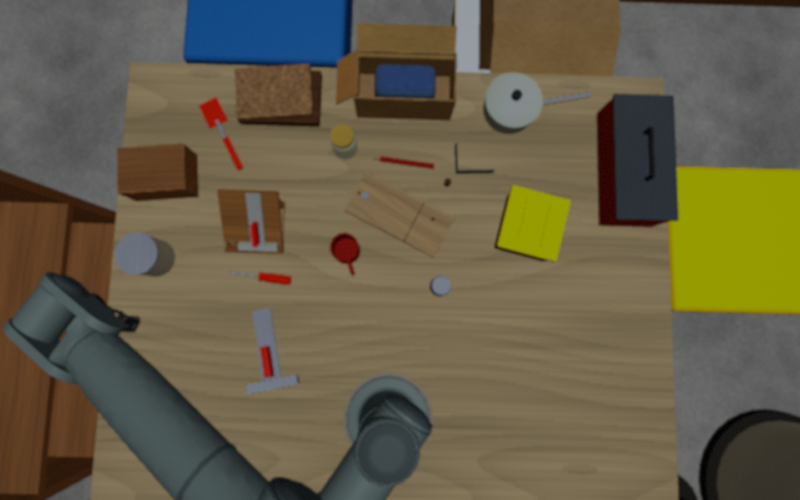

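View pics/side0.png

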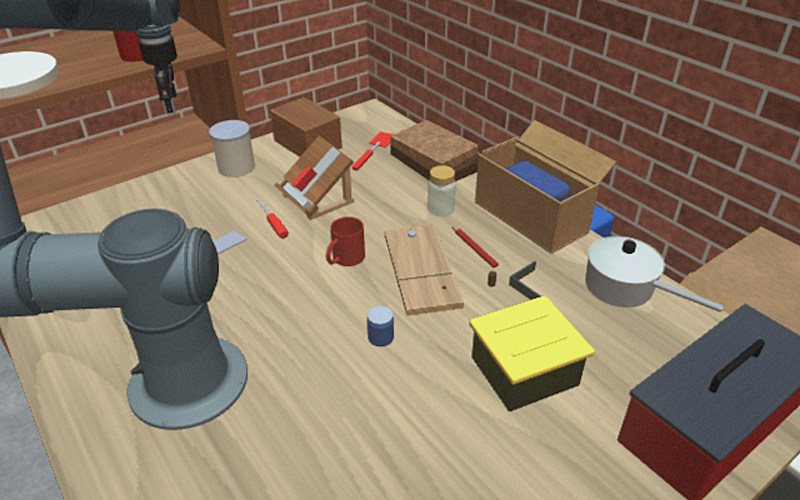

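The scene: the board is at about (400,215) in the top view with its bolt at (363,196), and the dowel is at (447,182). Two squares show. One is on the rest at (255,225), the other lies flat on the bench at (267,350) and is visibly larger. The one on the rest fits the description: it is on the slope and it is smaller. I'll enlarge it to confirm and measure the jig roughly.

```bash
python3 - <<'E'
from h import *
p=bot.get_image("top")
a=p["color"][120:330,150:260,::-1];b=p["color"][130:230,265:385,::-1]
a=cv2.resize(a,None,fx=2.7,fy=2.7,interpolation=cv2.INTER_CUBIC);b=cv2.resize(b,None,fx=4,fy=4,interpolation=cv2.INTER_CUBIC)
H=max(len(a),len(b));pad=lambda i:cv2.copyMakeBorder(i,0,H-len(i),0,0,0)
cv2.imwrite("pics/crop.png",np.hstack([pad(a),pad(b)]));print(a.shape,b.shape)
for n,uv,z in(("bolt",(290.4,156.8),.028),("dowel",(357.6,145.6),.032)):print(n,onplane(p,uv,z))
w=bot.get_image("wrist");print(np.round(w["mount"],4).tolist(),np.round(w["intrinsics"],1).tolist())
E
```

```text
(567, 297, 3) (400, 480, 3)
bolt [0.57762629 0.08234742 0.028     ]
dowel [ 0.62118502 -0.1411067   0.032     ]
[[0.0, -0.9472, -0.3207, 0.0817], [1.0, -0.0003, 0.0009, 0.0007], [-0.001, -0.3207, 0.9472, -0.1169], [0.0, 0.0, 0.0, 1.0]] [[309.7, 0.0, 320.8], [0.0, 309.7, 199.7], [0.0, 0.0, 1.0]]
```

View pics/crop.png

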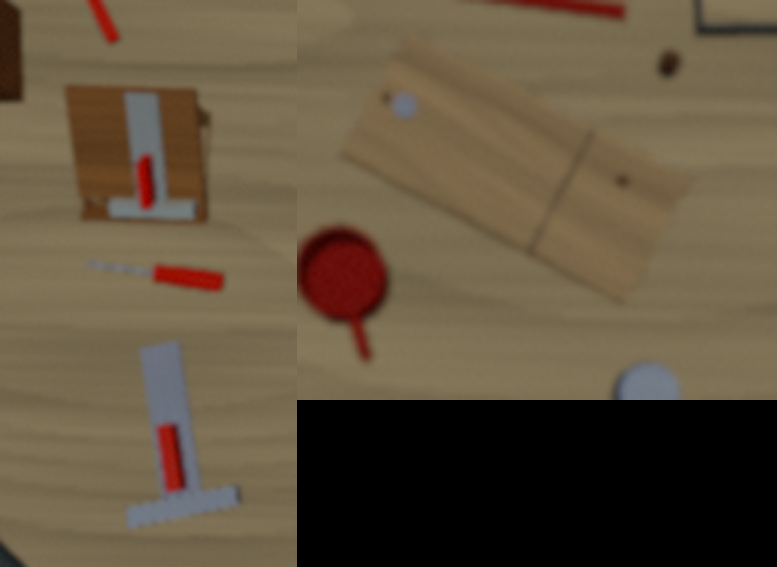

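Confirmed: the rest's square has a stock about 88 px long at crop (150,208). The one on the bench is about 112 px long at (185,505), though it is farther from the camera. So the one on the rest is the smaller. Roughly, the jig yaw is −0.12 and the board yaw is −0.48. Next I move over the board for a close look.

```bash
cat >> h.py <<'E'
from scipy.linalg import logm,expm
def T(p,R): M=np.eye(4);M[:3,:3]=R.as_matrix();M[:3,3]=p;return M
def down(yaw,lean=0):
    "tool down, tool x = -(x of heading yaw); lean tilts tool z as a body leaning toward the robot by `lean`"
    return Ro.from_euler("z",yaw)*Ro.from_euler("y",-lean)*Ro.from_matrix([[-1,0,0],[0,1,0],[0,0,-1]])
def plan(p,R,n,start=None):
    A=T(*(start or pose()));D=np.linalg.inv(A)@T(p,R)
    S=np.real(expm(logm(D)/n));r=np.r_[S[:3,3],Ro.from_matrix(S[:3,:3]).as_rotvec()]
    print(n,"rows of",np.round(r,4).tolist())
E
python3 -c "
from h import *
plan([.42,-.03,.30],down(-.117),12)"
```

```text
12 rows of [-0.0272, -0.0467, -0.0036, 0.0, 0.0, -0.0243]
```

Request:
move_arm:
  moves: [-0.027,-0.047,-0.0036,0,0,-0.024,-0.027,-0.047,-0.0036,0,0,-0.024,-0.027,-0.047,-0.0036,0,0,-0.024,-0.027,-0.047,-0.0036,0,0,-0.024,-0.027,-0.047,-0.0036,0,0,-0.024,-0.027,-0.047,-0.0036,0,0,-0.024,-0.027,-0.047,-0.0036,0,0,-0.024,-0.027,-0.047,-0.0036,0,0,-0.024,-0.027,-0.047,-0.0036,0,0,-0.024,-0.027,-0.047,-0.0036,0,0,-0.024,-0.027,-0.047,-0.0036,0,0,-0.024,-0.027,-0.047,-0.0036,0,0,-0.024]
  jaw: 1

```text
time: 3.6
tool_pos: [0.4157, -0.0344, 0.3]
eef_rot: [0.001, 0.06, 0.998, -0.0]
ft_force: [0.6, 0.5, 0.4]
finger_gap: 0.0002
gripper_force: 0.0
```

```bash
python3 - <<'E'
from h import *
s=bot.state();print(s["time"],pose()[0],pose()[1].as_matrix().round(3).tolist())
np.save("p1.npy",T(*pose()))
w=bot.get_image("wrist");save(w,"w1.png",s=1.25);np.save("w1img.npy",w["color"])
for q in("board","mug","screw_tin","line"):
    for d in bot.spot_in(w,q)[:1]: print(q,np.round(d["centre"],3),round(d["conf"],2))
E
```

```text
3.6 [ 0.41569108 -0.03435784  0.30002459] [[-0.993, 0.12, 0.001], [0.12, 0.993, -0.0], [-0.001, -0.0, -1.0]]
board [ 0.523 -0.013  0.022] 0.93
mug [0.431 0.128 0.048] 0.68
screw_tin [ 0.345 -0.12   0.065] 0.73
```

View pics/w1.png

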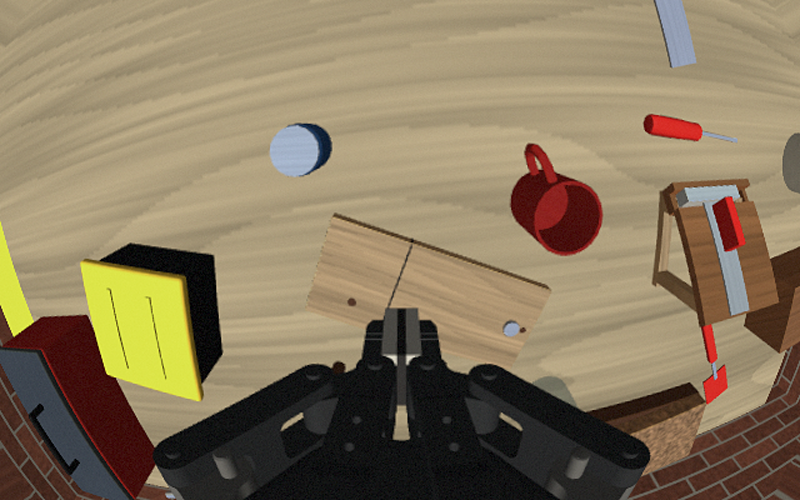

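The wrist view shows the board: near edge from (335,214) to (550,288), line foot at (413,240), bolt head at (512,328) and dowel top at (338,367). I'll turn these into positions.

```bash
cat >> h.py <<'E'
KW=np.array([[309.7,0,320.8],[0,309.7,199.7],[0,0,1]])
MT=np.array([[0,-.9472,-.3207,.0817],[1,-.0003,.0009,.0007],[-.001,-.3207,.9472,-.1169],[0,0,0,1]])
def wplane(A,uv,z):
    d=(np.array(uv,float)-KW[:2,2])/KW[0,0];r=np.hypot(*d);v=np.r_[d/r*np.sin(r),np.cos(r)]
    C=A@MT;v=C[:3,:3]@v;return C[:3,3]+v*(z-C[2,3])/v[2]
def wproj(A,X):
    c=(np.linalg.inv(A@MT)@np.r_[X,1])[:3];r=np.hypot(c[0],c[1]);th=np.arctan2(r,c[2]);return KW[:2,2]+KW[0,0]*th*c[:2]/r
E
python3 - <<'E'
from h import *
A=np.load("p1.npy")
P={n:wplane(A,np.array(uv)/1.25,z) for n,uv,z in(("bolt",(511,328),.028),("dowel",(338,367),.032),("nf",(335,214),.0195),("nb",(550,288),.0195),("line",(413,240),.0195),("tin",(296,150),.065))}
for k,v in P.items():print(k,v.round(4))
d=P["dowel"]-P["bolt"];print("jig yaw",np.arctan2(d[1],d[0])-np.arctan2(-215,69.5),np.hypot(*d[:2]))
e=P["nb"]-P["nf"];print("board yaw",np.arctan2(-e[0],e[1]),np.hypot(*e[:2]))
print("line from nb-30:",np.linalg.norm(P["line"]-P["nb"])-.03)
E
```

```text
bolt [0.5796 0.0789 0.028 ]
dowel [ 0.6059 -0.1341  0.032 ]
nf [ 0.4205 -0.1046  0.0195]
nb [0.5379 0.1301 0.0195]
line [ 0.4594 -0.0256  0.0195]
tin [ 0.3453 -0.1224  0.065 ]
jig yaw -0.1897644407945409 0.21461994405363205
board yaw -0.4635563171242624 0.2624693569558708
line from nb-30: 0.14439198880221485
```

```bash
python3 - <<'E'
from h import *
plan([.409,-.060,.13],down(-.465),5)
E
```

```text
5 rows of [-0.0002, -0.0057, 0.0339, 0.0001, -0.0001, 0.0688]
```

Request:
move_arm:
  moves: [0,-0.006,0.034,0,0,0.069,0,-0.006,0.034,0,0,0.069,0,-0.006,0.034,0,0,0.069,0,-0.006,0.034,0,0,0.069,0,-0.006,0.034,0,0,0.069,0,0,0.05,0,0,0,0,0,0.04,0,0,0,0,0,0.009,0,0,0]

```text
time: 4.85
tool_pos: [0.4056, -0.0592, 0.0284]
eef_rot: [-0.003, 0.23, 0.973, 0.001]
ft_force: [-0.2, 0.1, 0.3]
finger_gap: 0.0
gripper_force: 0.0
```

```bash
python3 - <<'E'
from h import *
p,R=pose();print(p,R.as_matrix()[:,0].round(3))
b=np.array([.579,.079]);th=-.465
d=p[:2]-b;c,s=np.cos(th),np.sin(th);print("tool in board",c*d[0]+s*d[1],-s*d[0]+c*d[1])
np.save("p2.npy",T(p,R));w=bot.get_image("wrist");save(w,"w2.png",(180,120,560,390),2)
E
```

```text
[ 0.40562437 -0.05918735  0.02844442] [-0.894  0.447  0.006]
tool in board -0.09300052303876569 -0.20126042114856396
```

View pics/w2.png

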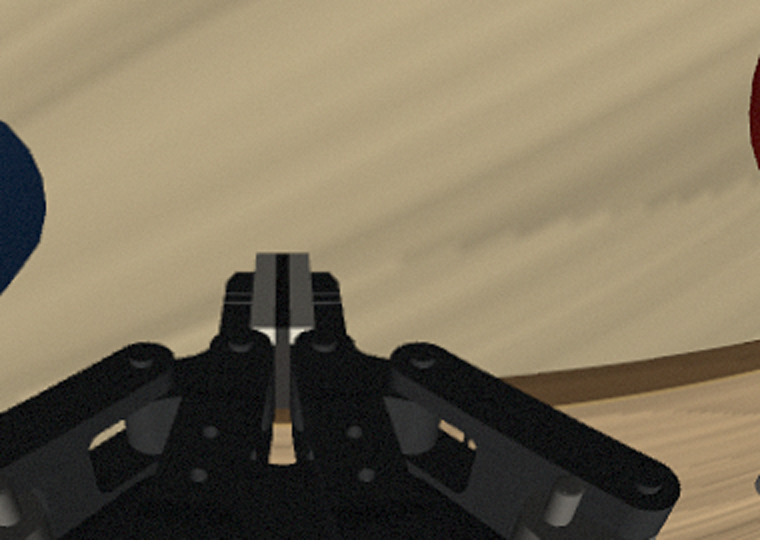

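The fingers stand just in front of the near edge and clear of the tin and mug. Now I push along an arc about the bolt.

Request:
move_arm:
  moves: [-0.01,0,-0.002,0,0,0,-0.01,0,0,0,0,0,-0.006,-0.0022,0,0,0,-0.03,-0.006,-0.0022,0,0,0,-0.03,-0.006,-0.0022,0,0,0,-0.03,-0.006,-0.0022,0,0,0,-0.03,-0.006,-0.0022,0,0,0,-0.03,-0.006,-0.0022,0,0,0,-0.03,-0.006,-0.0022,0,0,0,-0.03,-0.006,-0.0022,0,0,0,-0.03]

```text
time: 6.15
tool_pos: [0.4644, -0.1038, 0.0323]
eef_rot: [-0.0, 0.112, 0.994, 0.0]
ft_force: [-1.8, 1.2, 0.6]
finger_gap: -0.0002
gripper_force: 0.9
```

```bash
python3 - <<'E'
from h import *
p,R=pose();x=R.as_matrix()[:,0];print(p,"heading",np.arctan2(-x[1],-x[0]))
np.save("p3.npy",T(p,R));p=bot.get_image("top");save(p,"t3.png",(265,130,385,230),5)
E
```

```text
[ 0.46438191 -0.10379162  0.03231962] heading -0.2237968024148993
```

View pics/t3.png

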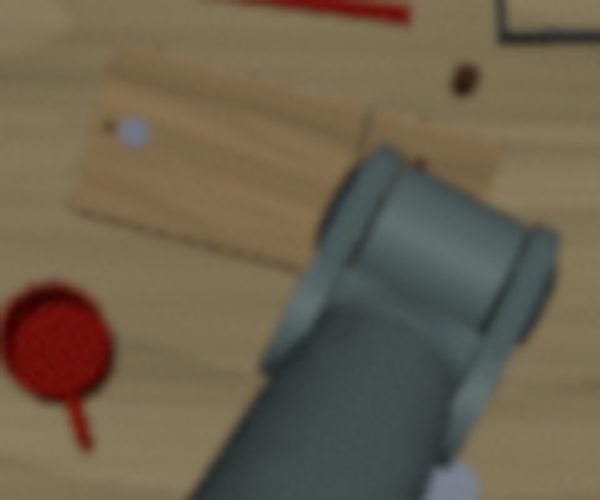

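Request:
move_arm:
  moves: [-0.006,-0.0022,0,0,0,-0.02,-0.006,-0.0022,0,0,0,-0.02,-0.004,-0.0015,0,0,0,-0.02]

```text
time: 6.58
tool_pos: [0.479, -0.1129, 0.0325]
eef_rot: [0.0, 0.082, 0.997, -0.0]
ft_force: [-1.4, 1.5, 0.5]
finger_gap: -0.0
gripper_force: 1.0
```

Request:
move_arm:
  moves: [-0.004,-0.0014,0,0,0,-0.015,-0.003,-0.0011,0,0,0,-0.01]

```text
time: 6.82
tool_pos: [0.4854, -0.1164, 0.0325]
eef_rot: [0.0, 0.07, 0.998, -0.0]
ft_force: [-1.7, 2.4, 0.2]
finger_gap: 0.0002
gripper_force: 0.9
```

Request:
move_arm:
  moves: [-0.003,-0.001,0,0,0,-0.01,-0.003,-0.001,0,0,0,-0.01]

```text
time: 7.08
tool_pos: [0.4874, -0.1178, 0.0317]
eef_rot: [-0.006, 0.059, 0.998, 0.002]
ft_force: [-19.3, 5.2, 13.6]
finger_gap: 0.0002
gripper_force: 10.1
```

The force rose to 20 N, so the board is against the dowel. I back off and look from above.

Request:
move_arm:
  moves: [0.012,0,0,0,0,0,0.012,0,0,0,0,0,0,0,-0.055,0,0,0,0,0,-0.06,0,0,0,-0.035,0.012,-0.06,0,0,0,-0.045,0.012,-0.05,0,0,0,-0.05,0.012,0,0,0,0,0,0,0,0,0,0]

```text
time: 8.07
tool_pos: [0.5943, -0.0975, 0.2464]
eef_rot: [0.001, 0.06, 0.998, -0.0]
ft_force: [-0.5, -0.0, -0.6]
finger_gap: 0.0001
gripper_force: 0.0
```

```bash
python3 - <<'E'
from h import *
p,R=pose();print(p,np.degrees(R.as_euler("xyz")))
np.save("p4.npy",T(p,R));w=bot.get_image("wrist");save(w,"w4.png",s=1.25);np.save("w4img.npy",w["color"])
E
```

```text
[ 0.5943472  -0.09747381  0.2463982 ] [-1.79983664e+02  8.45135227e-02  1.73158895e+02]
```

View pics/w4.png

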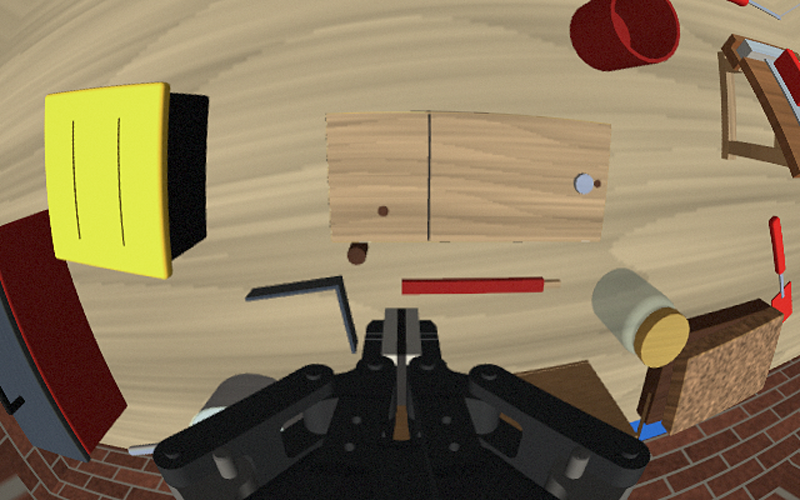

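The board lies home: its far edge is at the dowel foot near (361,243), with the line at (430,111)–(429,240), the bolt at (584,184), and near corners at (327,112) and (611,124). Next I fit the board pose to these features with sub-pixel refinement.

```bash
cat >> h.py <<'E'
from scipy.optimize import least_squares
from scipy.ndimage import map_coordinates
def prof(img,uv,n,L=5,step=.25):
    s=np.arange(-L,L+step,step);q=uv+np.outer(s,n)
    return s,map_coordinates(img,[q[:,1],q[:,0]],order=1)
def fitboard(A,color,x0,L=5):
    "fit bx,by,yaw,ly to near/free/bolt-end/far edges and line"
    g=cv2.GaussianBlur(cv2.cvtColor(color,cv2.COLOR_RGB2GRAY),(0,0),.8).astype(float)
    def W(x,b,z): c,s=np.cos(x[2]),np.sin(x[2]);return np.array([x[0]+c*b[0]-s*b[1],x[1]+s*b[0]+c*b[1],z])
    x=np.array(x0,float)
    for it in range(4):
        obs=[]
        segs=[((-.06,y),(1,0),"e") for y in np.arange(-.23,.02,.01)]+[((xx,-.24),(0,1),"e") for xx in np.arange(-.05,.05,.01)]+[((xx,.03),(0,1),"e") for xx in np.arange(-.05,.05,.01)]+[((xx,None),(0,1),"l") for xx in np.arange(-.055,.056,.005)]
        for b,d,k in segs:
            bb=(b[0],x[3] if b[1] is None else b[1])
            u=wproj(A,W(x,bb,.0195));u2=wproj(A,W(x,(bb[0]+.002*d[0],bb[1]+.002*d[1]),.0195));n=(u2-u)/np.linalg.norm(u2-u)
            s,v=prof(g,u,n,L)
            f=np.abs(np.gradient(v)) if k=="e" else v.max()-v
            i=f.argmax()
            if f[i]<(2.5 if k=="e" else 25) or i in(0,len(s)-1):continue
            obs.append((b,d,k,u+s[i]*n,n))
        def res(x):
            return [ (wproj(A,W(x,(b[0],x[3] if b[1] is None else b[1]),.0195))-o)@n for b,d,k,o,n in obs]
        r=least_squares(res,x,loss="soft_l1",f_scale=.4);x=r.x;L=max(2.5,L*.6)
    rr=np.array(res(x));print("obs",len(obs),"rms px",np.sqrt(np.median(rr**2)).round(2));return x
E
python3 - <<'E'
from h import *
A=np.load("p4.npy");im=np.load("w4img.npy")
for n,uv,z in(("bolt",(584,183.5),.028),("dowel top",(356.5,256),.032),("dowel foot",(361,248),.01)):print(n,wplane(A,np.array(uv)/1.25,z).round(4))
pts=[((-.06,-.24),(327,112)),((-.06,.03),(611,124)),((.06,.03),(601,241)),((.06,-.24),(331,238))]
w=np.array([wplane(A,np.array(u)/1.25,.0195) for _,u in pts])[:,:2];b=np.array([q for q,_ in pts])
f=least_squares(lambda x:(b@Ro.from_euler("z",x[2]).as_matrix()[:2,:2].T+x[:2]-w).ravel(),[.57,.08,-.13])
print(f.x,(f.fun*1e3).round(1))
l=wplane(A,np.array((430,175))/1.25,.0195)
x=fitboard(A,im,[*f.x,-.147]);print(x.round(4))
E
```

```text
bolt [0.5817 0.0784 0.028 ]
dowel top [ 0.6263 -0.1413  0.032 ]
dowel foot [ 0.6262 -0.1392  0.01  ]
[ 0.58161925  0.08032675 -0.12185253] [-1.7 -0.5 -0.7  1.9  0.4 -0.8  2.  -0.6]
obs 34 rms px 0.23
[ 0.5813  0.0799 -0.1169 -0.149 ]
```

The board is home: fitted yaw −0.117 and jig yaw −0.112, which differ by about 1 mm at the stop. The line is 149 mm from the bolt. Now I go to a leaned standoff over the rest.

```bash
python3 - <<'E'
from h import *
plan([.385,.345,.25],down(0,.61),12)
E
```

```text
12 rows of [0.0192, 0.0357, -0.0056, -0.0031, -0.0508, -0.0097]
```

Request:
move_arm:
  moves: [0.019,0.036,-0.0056,-0.003,-0.051,-0.01,0.019,0.036,-0.0056,-0.003,-0.051,-0.01,0.019,0.036,-0.0056,-0.003,-0.051,-0.01,0.019,0.036,-0.0056,-0.003,-0.051,-0.01,0.019,0.036,-0.0056,-0.003,-0.051,-0.01,0.019,0.036,-0.0056,-0.003,-0.051,-0.01,0.019,0.036,-0.0056,-0.003,-0.051,-0.01,0.019,0.036,-0.0056,-0.003,-0.051,-0.01,0.019,0.036,-0.0056,-0.003,-0.051,-0.01,0.019,0.036,-0.0056,-0.003,-0.051,-0.01,0.019,0.036,-0.0056,-0.003,-0.051,-0.01,0.019,0.036,-0.0056,-0.003,-0.051,-0.01]
  jaw: 0.1

```text
time: 9.62
tool_pos: [0.3853, 0.3482, 0.25]
eef_rot: [0.303, -0.001, 0.953, -0.0]
ft_force: [0.8, -0.0, 0.7]
finger_gap: 0.0387
gripper_force: 0.0
```

```bash
python3 - <<'E'
from h import *
p,R=pose();print(p,R.as_matrix().round(3).tolist())
np.save("p5.npy",T(p,R));w=bot.get_image("wrist");save(w,"w5.png",s=1.25);np.save("w5img.npy",w["color"])
E
```

```text
[0.38528747 0.34824988 0.24999953] [[-0.817, -0.003, 0.577], [-0.003, 1.0, 0.0], [-0.577, -0.001, -0.817]]
```

View pics/w5.png

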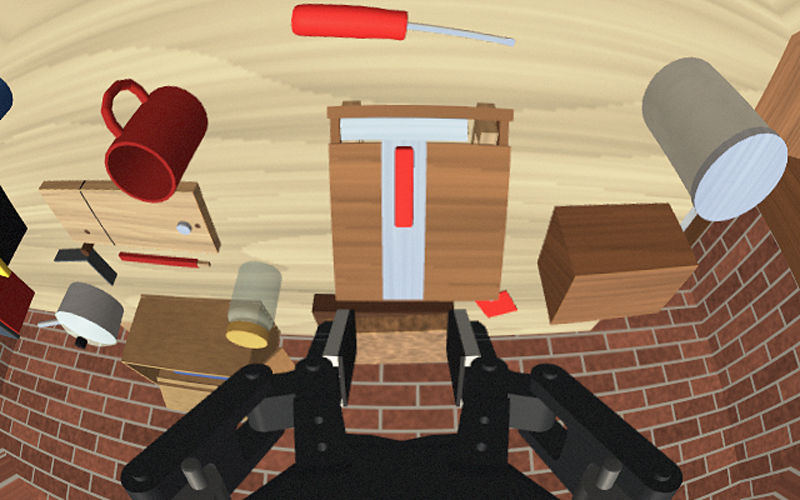

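The view shows the smaller square on the rest: stock corners at (341,118) and (467,120), grip top from (395,147) to (412,227), tip corners at (383,299) and (424,300). I fit its pose to these.

```bash
python3 - <<'E'
from h import *
A=np.load("p5.npy")
P=[((-18,-50,10),(341,118)),((-18,50,10),(467,120)),((0,-50,10),(341,142)),((0,50,10),(469,144)),((140,-18,3),(383,299)),((140,18,3),(424,300)),((5,-7,33),(395,147)),((5,7,33),(413,147)),((65,-7,33),(395,226)),((65,7,33),(412,226))]
X=np.array([p for p,_ in P])/1e3;U=np.array([u for _,u in P])/1.25
def S(x):return Ro.from_euler("z",x[3])*Ro.from_euler("y",-x[4])*Ro.from_euler("x",x[5])
f=lambda x:np.r_[np.concatenate([wproj(A,S(x).apply(q)+x[:3])-u for q,u in zip(X,U)]),(x[4]-.611)/.01,x[5]/.01]
r=least_squares(f,[.44,.34,.06,0,.61,0],loss="soft_l1");x=r.x;print(x.round(4),r.fun.round(1).tolist())
g=S(x).apply([.035,0,.0])+x[:3];print("grip base",g)
lean=x[4]
R=down(x[3],.611);z=S(x).apply([0,0,1])
for h in(.10,.031):print("tcp at z",h,(g+h*z).round(4));plan(g+h*z,R,4)
np.save("sq.npy",x)
E
```

```text
[ 0.4461  0.3516  0.0458 -0.0019  0.6244  0.0032] [-0.1, 0.3, 0.4, -0.7, 0.1, -1.1, -1.6, -2.1, 0.1, -0.1, -0.8, -0.8, -0.2, 0.7, 0.7, 0.8, -0.2, 0.7, 0.8, 0.8, 1.3, 0.3]
grip base [0.47453799 0.35158394 0.06625762]
tcp at z 0.1 [0.4161 0.3514 0.1474]
4 rows of [0.0076, 0.0001, 0.0254, 0.0011, 0.0006, 0.002]
tcp at z 0.031 [0.4564 0.3515 0.0914]
4 rows of [0.0074, 0.0001, 0.0427, 0.0011, 0.0006, 0.002]
```

Request:
move_arm:
  moves: [0.0076,0,0.0254,0.001,0,0.002,0.0076,0,0.0254,0.001,0,0.002,0.0076,0,0.0254,0.001,0,0.002,0.0076,0,0.0254,0.001,0,0.002,0,0,0.025,0,0,0,0,0,0.025,0,0,0,0,0,0.01,0,0,0,0,0,0,0,0,0]
  jaw: 0.1

```text
time: 10.68
tool_pos: [0.4544, 0.3471, 0.1002]
eef_rot: [0.301, 0.003, 0.954, -0.002]
ft_force: [0.3, 0.7, -0.1]
finger_gap: 0.0388
gripper_force: 0.0
```

```bash
python3 - <<'E'
from h import *
p,R=pose();x=np.load("sq.npy")
S=Ro.from_euler("z",x[3])*Ro.from_euler("y",-x[4])*Ro.from_euler("x",x[5])
print("tcp in square",S.inv().apply(p-x[:3]).round(4))
A=T(p,R);w=bot.get_image("wrist");s=bot.get_image("side")
a=cv2.resize(w["color"][150:350,220:420,::-1],None,fx=2,fy=2);b=cv2.resize(s["color"][90:190,200:300,::-1],None,fx=4,fy=4,interpolation=cv2.INTER_CUBIC)
cv2.imwrite("pics/g6.png",np.hstack([a,b]))
E
```

```text
tcp in square [ 0.0385 -0.0044  0.0393]
```

View pics/g6.png

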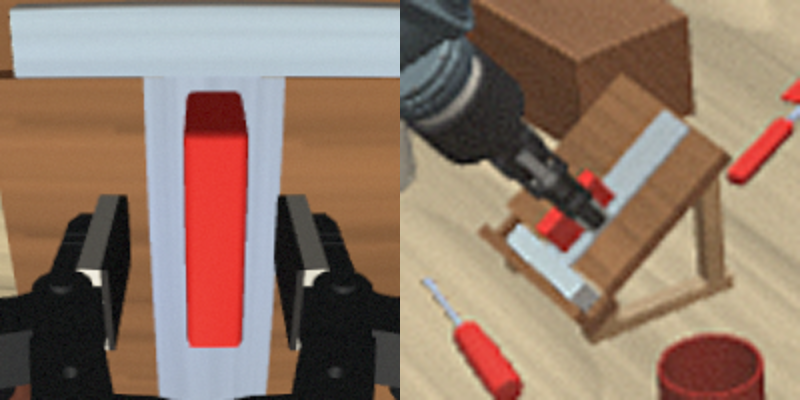

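Both fingers straddle the red grip, which sits about 4 mm to the right of the jaw centre. I correct that, go down 6 mm and close.

Request:
move_arm:
  moves: [0.0035,0.0042,0,0,0,0,0,0,0.006,0,0,0,0,0,0,0,0,0]

```text
time: 11.15
tool_pos: [0.4552, 0.3521, 0.0932]
eef_rot: [0.301, 0.003, 0.954, -0.001]
ft_force: [-0.9, -0.3, -0.3]
finger_gap: 0.0386
gripper_force: 0.0
```

Request:
move_arm:
  moves: [0,0,0,0,0,0,0,0,0,0,0,0,0,0,0,0,0,0,0,0,0,0,0,0,0,0,0,0,0,0]
  jaw: 1
  force: 50

```text
time: 11.78
tool_pos: [0.4553, 0.3519, 0.0936]
eef_rot: [0.302, 0.003, 0.953, -0.001]
ft_force: [-2.9, -3.2, 4.0]
finger_gap: 0.0132
gripper_force: 49.3
```

Request:
move_arm:
  moves: [0,0,-0.008,0,0,0,0,0,-0.015,0,0,0,0,0,-0.025,0,0,0,0,0,-0.035,0,0,0,0,0,-0.035,0,0,0,0,0,-0.035,0,0,0,0,0,0,0,0,0]

```text
time: 12.65
tool_pos: [0.3671, 0.3538, 0.2211]
eef_rot: [0.303, 0.003, 0.953, 0.001]
ft_force: [-0.4, -0.1, -2.3]
finger_gap: 0.0131
gripper_force: 49.2
```

```bash
python3 - <<'E'
from h import *
p,R=pose();print(p,R.as_matrix().round(3).tolist())
np.save("p7.npy",T(p,R));w=bot.get_image("wrist");np.save("w7img.npy",w["color"]);save(w,"w7.png",(180,130,460,360),2.7)
E
```

```text
[0.36705695 0.35377882 0.22107053] [[-0.816, 0.005, 0.578], [0.006, 1.0, 0.0], [-0.578, 0.004, -0.816]]
```

View pics/w7.png

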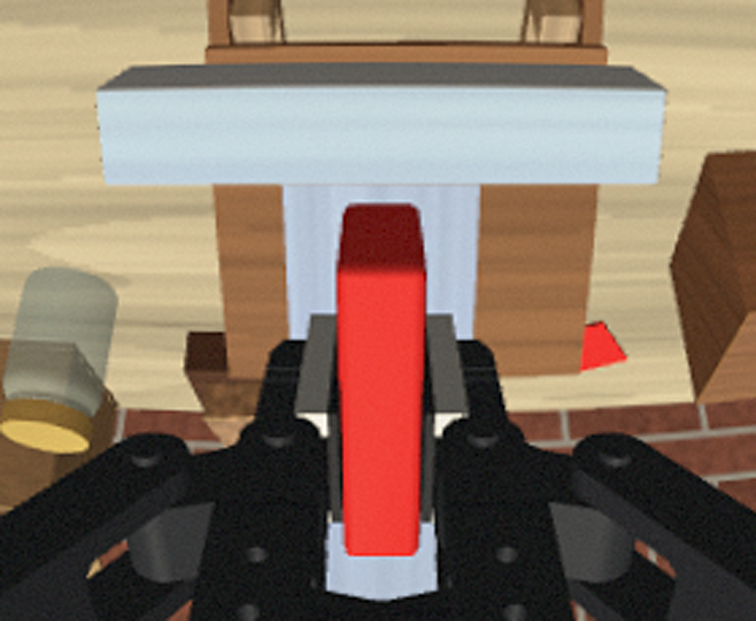

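The square is held upright by its grip: stock front corners at crop (98,90) and (667,91), grip top from (338,270) to (419,555). I fit its pose in the hand and plan the carry to above the board.

```bash
cat >> h.py <<'E'
B=np.array([.5815,.0793]);YAW=-.115;LY=-.149
def brd(x,y,z):
    c,s=np.cos(YAW),np.sin(YAW);return np.array([B[0]+c*x-s*y,B[1]+s*x+c*y,z])
def tcpfor(o,Rs):
    "TCP pose that puts the held square's origin at o with rotation Rs"
    M=T(o,Rs)@np.linalg.inv(np.load("hold.npy"));return M[:3,3],Ro.from_matrix(M[:3,:3])
E
python3 - <<'E'
from h import *
P=[((-18,-50,10),(98,90)),((-18,50,10),(667,91)),((0,-50,10),(106,185)),((0,50,10),(659,184)),((-18,-50,-12),(130,67)),((-18,50,-12),(634,67)),((5,-7,33),(338,270)),((5,7,33),(426,270)),((65,-7,33),(346,555)),((65,7,33),(419,555)),((5,-7,3),(346,205)),((5,7,3),(418,205))]
X=np.array([p for p,_ in P])/1e3;U=np.array([u for _,u in P])/2.7+[180,130]
base=Ro.from_matrix([[-1,0,0],[0,1,0],[0,0,-1]])
I=np.eye(4)
f=lambda x:np.r_[np.concatenate([wproj(I,(base*Ro.from_rotvec(x[3:])).apply(q)+x[:3])-u for q,u in zip(X,U)]),x[3:]/.02]
r=least_squares(f,[.035,0,.033,0,0,0],loss="soft_l1");x=r.x;print(x.round(4));print(r.fun.round(1).tolist())
np.save("hold.npy",T(x[:3],base*Ro.from_rotvec(x[3:])))
Rs=Ro.from_euler("z",YAW)
for h in(.10,.0):
    o=brd(-.060-.0,LY+.018,.0195+h);p,R=tcpfor(o,Rs);print(h,"o",o.round(4),"tcp",p.round(4),R.as_matrix().round(3).tolist())
E
```

```text
[0.035  0.0012 0.0317 0.0024 0.0133 0.0004]
[-0.3, 0.4, 0.2, 0.0, 0.3, 1.0, -0.5, 1.4, 0.8, -0.3, -0.6, -0.2, -0.6, -0.2, 1.0, -0.2, -0.4, 0.4, 0.2, 0.4, -0.6, -1.6, 0.8, -1.6, 0.1, 0.7, 0.0]
0.1 o [ 0.5069 -0.0439  0.1195] tcp [ 0.5411 -0.0491  0.1516] [[-0.993, 0.115, 0.013], [0.115, 0.993, -0.004], [-0.013, -0.002, -1.0]]
0.0 o [ 0.5069 -0.0439  0.0195] tcp [ 0.5411 -0.0491  0.0516] [[-0.993, 0.115, 0.013], [0.115, 0.993, -0.004], [-0.013, -0.002, -1.0]]
```

```bash
python3 - <<'E'
from h import *
A=T(*pose());H=np.load("hold.npy")
o=brd(-.068,LY+.018,.0195+.10);p,R=tcpfor(o,Ro.from_euler("z",YAW))
plan(p,R,12)
D=logm(np.linalg.inv(A)@T(p,R))
Q=np.array([[-18,-50,-12],[-18,50,-12],[140,-18,0],[140,18,0]])/1e3
for k in range(0,13,2):
    M=A@np.real(expm(D*k/12));S=M@H;c=Q@S[:3,:3].T+S[:3,3];print(k,M[:3,3].round(3),"tip",c[3].round(3),"stock",c[1].round(3))
E
```

```text
12 rows of [-0.0132, -0.0327, 0.0105, 0.0032, 0.05, 0.0087]
0 [0.367 0.353 0.219] tip [0.472 0.372 0.252] stock [0.349 0.405 0.153]
2 [0.4   0.287 0.216] tip [0.508 0.304 0.239] stock [0.376 0.34  0.153]
4 [0.431 0.221 0.21 ] tip [0.542 0.236 0.221] stock [0.402 0.274 0.149]
6 [0.461 0.154 0.2  ] tip [0.572 0.167 0.2  ] stock [0.427 0.208 0.142]
8 [0.488 0.087 0.186] tip [0.598 0.098 0.176] stock [0.449 0.142 0.133]
10 [0.512 0.02  0.17 ] tip [0.621 0.028 0.149] stock [0.469 0.076 0.121]
12 [ 0.533 -0.048  0.152] tip [ 0.64  -0.041  0.12 ] stock [0.487 0.009 0.108]
```

Request:
move_arm:
  moves: [-0.0132,-0.0327,0.0105,0.0032,0.05,0.0087,-0.0132,-0.0327,0.0105,0.0032,0.05,0.0087,-0.0132,-0.0327,0.0105,0.0032,0.05,0.0087,-0.0132,-0.0327,0.0105,0.0032,0.05,0.0087,-0.0132,-0.0327,0.0105,0.0032,0.05,0.0087,-0.0132,-0.0327,0.0105,0.0032,0.05,0.0087,-0.0132,-0.0327,0.0105,0.0032,0.05,0.0087,-0.0132,-0.0327,0.0105,0.0032,0.05,0.0087,-0.0132,-0.0327,0.0105,0.0032,0.05,0.0087,-0.0132,-0.0327,0.0105,0.0032,0.05,0.0087,-0.0132,-0.0327,0.0105,0.0032,0.05,0.0087,-0.0132,-0.0327,0.0105,0.0032,0.05,0.0087]

```text
time: 14.2
tool_pos: [0.5328, -0.0507, 0.1497]
eef_rot: [0.004, 0.059, 0.998, -0.002]
ft_force: [0.3, 0.8, -2.6]
finger_gap: 0.0133
gripper_force: 49.3
```

Request:
move_arm:
  moves: [0,0,0,0,0,0,0,0,0,0,0,0]

```text
time: 14.45
tool_pos: [0.5323, -0.049, 0.1505]
eef_rot: [0.005, 0.058, 0.998, -0.002]
ft_force: [0.1, 0.6, -1.5]
finger_gap: 0.0132
gripper_force: 49.4
```

```bash
cat > err.py <<'E'
from h import *
p,R=pose();S=T(p,R)@np.load("hold.npy")
o=S[:3,3];c,s=np.cos(YAW),np.sin(YAW);d=o[:2]-B
print("sq origin in board mm",((c*d[0]+s*d[1]+.06)*1e3).round(1),((-s*d[0]+c*d[1]-LY-.018)*1e3).round(1),((o[2]-.0195)*1e3).round(1))
e=(Ro.from_euler("z",YAW).inv()*Ro.from_matrix(S[:3,:3])).as_rotvec();print("rot err (board axes)",e.round(4),"time",bot.state()["time"],bot.state()["ft_force"])
E
python3 err.py
```

```text
sq origin in board mm -8.8 -0.9 99.0
rot err (board axes) [-0.0019  0.0034 -0.0013] time 14.45 [ 0.07268955  0.62004297 -1.51726485]
```

Request:
move_arm:
  moves: [0,0.004,0.03,0,0,0,0,0.004,0.03,0,0,0,0,0,0.02,0,0,0,0,0,0.01,0,0,0,0,0,0.003,0,0,0,0,0,0,0,0,0]

```text
time: 15.2
tool_pos: [0.5355, -0.0416, 0.0597]
eef_rot: [0.007, 0.058, 0.998, -0.003]
ft_force: [-0.0, 0.5, -1.1]
finger_gap: 0.0131
gripper_force: 49.4
```

```bash
python3 err.py; python3 - <<'E'
from h import *
p,R=pose();A=T(p,R);np.save("p8.npy",A);w=bot.get_image("wrist");im=w["color"];np.save("w8img.npy",im)
g=cv2.GaussianBlur(cv2.cvtColor(im,cv2.COLOR_RGB2GRAY),(0,0),.6).astype(float)
S=A@np.load("hold.npy")
# profiles across blade right edge, at several x along the blade, in pixel steps along board -y
for x in(.01,.02,.03,.04,.05,.06):
    row=[]
    ys=np.arange(-.040,-.008,.001)
    for y in ys:
        q=S[:3,:3]@[x,y,.003]+S[:3,3];u=wproj(A,q);row.append(map_coordinates(g,[[u[1]],[u[0]]],order=1)[0])
    print(x,wproj(A,S[:3,:3]@[x,-.018,.003]+S[:3,3]).round(1),np.round(row).astype(int).tolist())
E
```

```text
sq origin in board mm -6.3 6.7 8.1
rot err (board axes) [-0.0027 -0.0002 -0.0002] time 15.2 [-0.00298467  0.51308596 -1.08656557]
0.01 [286.1 213.6] [146, 146, 146, 146, 146, 145, 147, 146, 146, 146, 147, 147, 148, 147, 148, 148, 133, 64, 55, 138, 148, 151, 162, 162, 157, 157, 154, 155, 158, 158, 160, 165]
0.02 [286.9 231.4] [138, 139, 138, 139, 139, 139, 138, 139, 137, 138, 139, 138, 137, 138, 138, 138, 126, 63, 50, 122, 140, 141, 162, 161, 157, 157, 155, 155, 158, 158, 161, 109]
0.03 [287.8 248.3] [153, 155, 152, 154, 153, 153, 153, 153, 154, 154, 154, 153, 153, 152, 154, 154, 145, 62, 56, 135, 154, 156, 161, 161, 156, 144, 74, 68, 69, 67, 68, 71]
0.04 [288.6 264.3] [146, 146, 146, 146, 147, 146, 147, 146, 147, 147, 147, 148, 148, 148, 147, 149, 120, 41, 18, 19, 16, 16, 17, 26, 57, 69, 68, 69, 69, 63, 31, 62]
0.05 [289.5 279.3] [139, 139, 140, 140, 139, 141, 140, 140, 140, 140, 140, 141, 142, 135, 56, 18, 17, 16, 17, 16, 17, 18, 57, 70, 70, 69, 70, 70, 61, 22, 13, 41]
0.06 [290.4 293.4] [146, 146, 146, 148, 148, 148, 147, 148, 117, 39, 15, 18, 17, 16, 19, 35, 45, 48, 46, 41, 32, 21, 17, 15, 15, 14, 14, 15, 31, 50, 42, 33]
```

Request:
move_arm:
  moves: [0,0,0.004,0,0,0,0,0,0.002,0,0,0,0,0,0,0,0,0]

```text
time: 15.62
tool_pos: [0.535, -0.0417, 0.0529]
eef_rot: [0.006, 0.058, 0.998, -0.003]
ft_force: [0.3, 0.8, -1.5]
finger_gap: 0.013
gripper_force: 49.4
```

Request:
move_arm:
  moves: [0,0,0.001,0,0,0,0,0,0,0,0,0]

```text
time: 15.88
tool_pos: [0.5352, -0.0417, 0.052]
eef_rot: [0.006, 0.058, 0.998, -0.003]
ft_force: [-0.1, -0.2, -2.7]
finger_gap: 0.0135
gripper_force: 49.4
```

Request:
move_arm:
  moves: [0,0,0.001,0,0,0,0,0,0,0,0,0]

```text
time: 16.12
tool_pos: [0.5352, -0.0417, 0.051]
eef_rot: [0.006, 0.058, 0.998, -0.003]
ft_force: [0.1, -0.2, -1.5]
finger_gap: 0.0128
gripper_force: 49.4
```

Request:
move_arm:
  moves: [0,0,0.001,0,0,0,0,0,0,0,0,0]

```text
time: 16.38
tool_pos: [0.5351, -0.0417, 0.0499]
eef_rot: [0.006, 0.058, 0.998, -0.003]
ft_force: [0.3, -0.0, -2.1]
finger_gap: 0.013
gripper_force: 49.4
```

Request:
move_arm:
  moves: [0,0,0.0007,0,0,0,0,0,0,0,0,0]

```text
time: 16.62
tool_pos: [0.5353, -0.0417, 0.0494]
eef_rot: [0.006, 0.058, 0.998, -0.003]
ft_force: [-0.9, 0.4, -1.5]
finger_gap: 0.0131
gripper_force: 49.7
```

Request:
move_arm:
  moves: [0,0,0.0008,0,0,0,0,0,0,0,0,0]

```text
time: 16.88
tool_pos: [0.5354, -0.0418, 0.0493]
eef_rot: [0.006, 0.058, 0.998, -0.003]
ft_force: [-2.8, 0.8, 5.0]
finger_gap: 0.0133
gripper_force: 50.6
```

Request:
move_arm:
  moves: [0,0,0.0008,0,0,0,0,0,0,0,0,0]

```text
time: 17.12
tool_pos: [0.5355, -0.0418, 0.0491]
eef_rot: [0.006, 0.058, 0.998, -0.003]
ft_force: [-5.2, 1.1, 10.2]
finger_gap: 0.0134
gripper_force: 51.4
```

```bash
cat > gap.py <<'E'
from h import *
# measure line and blade right edge in the wrist image, in tool-frame plane; report offsets and angles, plus near-edge line
s=bot.state();p,R=pose();A=T(p,R);im=bot.get_image("wrist")["color"];np.save("wlast.npy",im)
g=cv2.GaussianBlur(cv2.cvtColor(im,cv2.COLOR_RGB2GRAY),(0,0),.5).astype(float)
H=np.load("hold.npy").copy();H[2,3]=.0298;S=A@H
val=lambda q:(lambda u:map_coordinates(g,[[u[1]],[u[0]]],order=1)[0])(wproj(A,S[:3,:3]@q+S[:3,3]))
L=[];E=[]
ys=np.arange(-.034,-.012,.0002)
for x in np.arange(.004,.034,.002):
    zl=np.array([val([x,y,0.]) for y in ys]);m=zl.min()
    w=np.clip((np.median(zl)-30)-zl,0,None)
    if w.sum()>0:L.append((x,(w*ys).sum()/w.sum()))
    ze=np.array([val([x,y,.003]) for y in ys]);d=np.gradient(ze);k=(ys>-.0205)&(ys<-.0165);i=np.where(k)[0][np.abs(d[k]).argmax()];E.append((x,ys[i],d[i]))
L=np.array(L);E=np.array(E)
print("line y mm",(L[:,1]*1e3).round(1).tolist());print("edge y mm",(E[:,1]*1e3).round(1).tolist())
a=np.polyfit(L[:,0],L[:,1],1);print("line slope",a[0].round(4),"at0",a[1].round(4))
# near edge of the board left & right of the stock: gradient along x
for sd in(-1,1):
    o=[]
    for y in np.arange(.056,.085,.003)*sd:
        xs=np.arange(-.004,.022,.0002);v=np.array([val([x,y,0.]) for x in xs]);d=np.abs(np.gradient(v));i=d.argmax();o.append((y,xs[i],d[i]))
    o=np.array(o);print("board edge x mm at side",sd,(o[:,1]*1e3).round(1).tolist(),o[:,2].round(0).tolist())
# stock inner top arris z=10 mm
o=[]
for y in(-.045,-.04,-.035,-.03,.03,.035,.04,.045):
    xs=np.arange(-.006,.006,.0002);v=np.array([val([x,y,.010]) for x in xs]);d=np.gradient(v);i=np.abs(d).argmax();o.append(xs[i]*1e3)
print("stock arris x mm",np.round(o,1).tolist())
print("moment",np.round(s["moment"],2),"f",np.round(s["ft_force"],1),"t",s["time"])
E
python3 gap.py
```

```text
line y mm [-23.0, -23.9, -24.2, -24.2, -24.1, -24.1, -24.2, -24.1, -24.1, -24.1, -24.0, -24.1, -19.3, -19.0]
edge y mm [-18.4, -18.4, -18.6, -18.2, -18.2, -18.2, -18.4, -18.4, -18.6, -18.6, -18.8, -18.4, -18.4, -18.4, -18.0]
line slope 0.103 at0 -0.0252
board edge x mm at side -1 [1.2, 1.2, 1.2, 1.2, 1.2, 1.2, 1.2, 1.2, 1.2, 1.2] [19.0, 18.0, 20.0, 19.0, 18.0, 19.0, 20.0, 20.0, 20.0, 20.0]
board edge x mm at side 1 [1.2, 6.8, 6.8, 6.8, 6.8, 6.8, 6.8, 6.8, 6.8, 7.0] [16.0, 15.0, 15.0, 16.0, 16.0, 17.0, 17.0, 18.0, 16.0, 16.0]
stock arris x mm [-1.6, -1.6, -1.6, -1.6, -1.6, -1.6, -1.6, -1.6]
moment [0.29 1.17 0.06] f [-5.2  1.1 10.2] t 17.125
```

Request:
move_arm:
  moves: [0,0,-0.0025,0,0,0,0,-0.0029,0,0,0,0,0,-0.0028,0,0,0,0,-0.003,0,0,0,0,0,-0.002,0,0,0,0,0,0,0,0,0,0,0]

```text
time: 17.92
tool_pos: [0.5397, -0.048, 0.0503]
eef_rot: [0.006, 0.058, 0.998, -0.003]
ft_force: [0.9, -0.1, -1.8]
finger_gap: 0.0132
gripper_force: 49.5
```

```bash
python3 gap.py; python3 err.py
```

```text
line y mm [-19.1, -19.1, -19.1, -19.1, -19.1, -19.0, -19.0, -19.1, -19.2, -19.2, -19.2, -19.2, -19.2, -13.5, -13.7]
edge y mm [-18.4, -18.4, -18.0, -18.2, -18.2, -18.2, -18.4, -18.4, -18.6, -19.2, -19.2, -19.4, -18.4, -18.0, -18.0]
line slope 0.124 at0 -0.0206
board edge x mm at side -1 [-3.2, -3.2, -3.2, -3.2, -3.2, -3.2, -3.4, -3.4, -3.4, -3.4] [15.0, 16.0, 17.0, 18.0, 19.0, 18.0, 21.0, 21.0, 20.0, 18.0]
board edge x mm at side 1 [-3.2, -3.2, -3.2, -3.2, -3.2, -3.4, -3.4, -3.4, -3.4, -3.4] [13.0, 14.0, 14.0, 15.0, 15.0, 18.0, 20.0, 19.0, 19.0, 18.0]
stock arris x mm [-1.2, -1.6, -1.6, -1.6, -1.6, -1.6, -1.6, -1.6]
moment [0.01 0.01 0.  ] f [ 0.9 -0.1 -1.8] t 17.925
sq origin in board mm -1.6 0.9 -1.3
rot err (board axes) [-0.0025  0.001  -0.0003] time 17.975 [ 0.22437063  0.25820532 -2.39401001]
```

Request:
move_arm:
  moves: [-0.001,0,0,0,0,0,-0.001,0,0,0,0,0,0,0,0,0,0,0]

```text
time: 18.35
tool_pos: [0.5416, -0.0482, 0.0504]
eef_rot: [0.006, 0.058, 0.998, -0.003]
ft_force: [0.3, -0.5, -2.5]
finger_gap: 0.0134
gripper_force: 49.5
```

Request:
move_arm:
  moves: [-0.001,0,0,0,0,0,0,0,0,0,0,0]

```text
time: 18.6
tool_pos: [0.5424, -0.0483, 0.0503]
eef_rot: [0.006, 0.058, 0.998, -0.003]
ft_force: [-0.9, 0.6, -2.3]
finger_gap: 0.0133
gripper_force: 49.4
```

Request:
move_arm:
  moves: [-0.0007,0,0,0,0,0,0,0,0,0,0,0]

```text
time: 18.85
tool_pos: [0.5426, -0.0483, 0.0502]
eef_rot: [0.005, 0.058, 0.998, -0.003]
ft_force: [-3.4, -0.3, -0.4]
finger_gap: 0.0135
gripper_force: 49.6
```

Request:
move_arm:
  moves: [-0.0007,0,0,0,0,0,0,0,0.0008,0,0,0,0,0,0,0,0,0]

```text
time: 19.23
tool_pos: [0.5428, -0.0482, 0.0492]
eef_rot: [0.004, 0.058, 0.998, -0.003]
ft_force: [-5.3, 0.1, 1.8]
finger_gap: 0.0133
gripper_force: 50.2
```

```bash
python3 gap.py; python3 err.py
```

```text
line y mm [-19.3, -19.3, -19.1, -19.2, -19.2, -19.3, -19.2, -19.3, -19.2, -19.2, -19.2, -19.3, -19.2, -14.1, -14.4]
edge y mm [-18.4, -18.4, -18.4, -18.2, -18.2, -18.2, -18.4, -18.4, -18.6, -19.2, -19.2, -19.4, -19.4, -18.4, -18.0]
line slope 0.1155 at0 -0.0206
board edge x mm at side -1 [-1.0, -1.0, -1.6, -1.0, -1.0, -1.6, -1.2, -1.2, -1.2, -1.2] [12.0, 13.0, 13.0, 14.0, 13.0, 12.0, 12.0, 13.0, 13.0, 13.0]
board edge x mm at side 1 [-1.6, -1.6, -1.6, -1.0, -1.0, -1.0, -1.2, -1.2, -1.2, -1.2] [10.0, 11.0, 11.0, 10.0, 10.0, 10.0, 10.0, 10.0, 11.0, 11.0]
stock arris x mm [-1.6, -1.6, -1.6, -1.6, -1.6, -1.6, -1.6, -1.6]
moment [0.07 1.21 0.  ] f [-5.3  0.1  1.8] t 19.225
sq origin in board mm 1.4 1.0 -2.2
rot err (board axes) [-0.0023  0.0044 -0.0002] time 19.275 [-6.11346026  0.21146117  1.86444633]
```

```bash
python3 - <<'E'
from h import *
im=np.load("wlast.npy");g=cv2.cvtColor(im,cv2.COLOR_RGB2GRAY).astype(float);A=T(*pose());H=np.load("hold.npy").copy();H[2,3]=.0298;S=A@H
ys=np.arange(-.023,-.015,.0004);print((ys*1e3).round(1).tolist())
for x in(.006,.012,.018,.024):
    print([int(map_coordinates(g,[[u[1]],[u[0]]],order=1)[0]) for u in (wproj(A,S[:3,:3]@[x,y,0]+S[:3,3]) for y in ys)])
E
```

```text
[-23.0, -22.6, -22.2, -21.8, -21.4, -21.0, -20.6, -20.2, -19.8, -19.4, -19.0, -18.6, -18.2, -17.8, -17.4, -17.0, -16.6, -16.2, -15.8, -15.4]
[147, 148, 147, 147, 148, 149, 150, 139, 114, 90, 85, 151, 164, 164, 162, 159, 158, 156, 156, 157]
[144, 145, 145, 145, 144, 144, 146, 142, 122, 77, 83, 119, 160, 162, 161, 160, 157, 155, 156, 156]
[135, 135, 136, 136, 137, 137, 137, 128, 102, 73, 62, 137, 161, 165, 163, 159, 157, 156, 154, 151]
[147, 149, 150, 150, 150, 151, 152, 152, 142, 60, 84, 126, 154, 160, 160, 158, 157, 155, 154, 154]
```

The blade edge is within about 0.3 mm of the line's centre and the stock is flush and resting. Now I release it.

Request:
move_arm:
  moves: [0,0,0,0,0,0,0,0,0,0,0,0,0,0,0,0,0,0,0,0,0,0,0,0]
  jaw: 0.2

```text
time: 19.77
tool_pos: [0.5442, -0.0486, 0.0498]
eef_rot: [0.006, 0.058, 0.998, -0.003]
ft_force: [0.2, -0.4, -0.0]
finger_gap: 0.0344
gripper_force: 0.0
```

```bash
python3 gap.py
```

```text
line y mm [-19.0, -19.0, -19.0, -19.0, -19.0, -19.0, -19.0, -19.0, -19.1, -19.0, -19.1, -19.0, -19.1, -21.4, -21.7]
edge y mm [-17.8, -18.0, -18.0, -18.0, -18.2, -18.2, -18.4, -19.0, -19.0, -19.2, -18.2, -18.2, -18.4, -18.0, -18.0]
line slope -0.061 at0 -0.0183
board edge x mm at side -1 [-3.2, -2.6, -2.6, -2.6, -2.8, -2.8, -2.8, -2.8, -2.8, -2.8] [14.0, 14.0, 14.0, 15.0, 16.0, 17.0, 18.0, 20.0, 19.0, 18.0]
board edge x mm at side 1 [-2.6, -2.6, -2.6, -2.8, -2.8, -2.8, -2.8, -2.8, -2.8, -2.8] [11.0, 11.0, 11.0, 13.0, 13.0, 13.0, 15.0, 15.0, 14.0, 15.0]
stock arris x mm [-3.6, -3.6, -3.6, -3.6, -3.6, -3.6, -3.6, -3.6]
moment [0.04 0.05 0.05] f [ 0.2 -0.4 -0. ] t 19.775
```

Request:
move_arm:
  moves: [0,0,-0.01,0,0,0,0,0,-0.03,0,0,0,0,0,-0.05,0,0,0,-0.02,0,-0.05,0,0,0,-0.03,0,-0.05,0,0,0,0,0,0,0,0,0,0,0,0,0,0,0]

```text
time: 20.7
tool_pos: [0.5908, -0.0529, 0.2399]
eef_rot: [0.006, 0.058, 0.998, -0.003]
ft_force: [-0.6, 0.6, -0.2]
finger_gap: 0.0345
gripper_force: 0.0
```

```bash
python3 - <<'E'
from h import *
p,R=pose();A=T(p,R);w=bot.get_image("wrist");im=w["color"];print(p,bot.state()["time"])
x=fitboard(A,im,[.5815,.0795,-.116,-.149]);print("board",x.round(4))
g=cv2.GaussianBlur(cv2.cvtColor(im,cv2.COLOR_RGB2GRAY),(0,0),.5).astype(float)
c,s=np.cos(x[2]),np.sin(x[2])
W=lambda q:np.array([x[0]+c*q[0]-s*q[1],x[1]+s*q[0]+c*q[1],q[2]])
def scan(f,lo,hi,n=4,step=.0002):
    t=np.arange(lo,hi,step);v=[ (lambda u:map_coordinates(g,[[u[1]],[u[0]]],order=1)[0])(wproj(A,W(f(k)))) for k in t]
    d=np.gradient(np.array(v));o=[];dd=np.abs(d).copy()
    for _ in range(n):
        i=dd.argmax();o.append((round(t[i]*1e3,1),round(d[i],0)));dd[max(0,i-6):i+7]=0
    return o
for xx in(-.05,-.03,-.01,.01,.03,.05,.07):print("across blade, x",xx,scan(lambda k:(xx,k,.0225),-.16,-.105,4))
for y in(-.178,-.165,-.155,-.105,-.095,-.085):print("stock y",y,scan(lambda k:(k,y,.0295),-.09,-.045,3))
for xx in(-.075,-.068):print("stock ends x",xx,scan(lambda k:(xx,k,.0295),-.20,-.06,2))
m=bot.masks_of(w,"square")
for d in m[:2]:
    yy,xx=np.nonzero(d["mask"]);print("mask",d["conf"],xx.min(),xx.max(),yy.min(),yy.max(),d["mask"].sum())
E
```

```text
[ 0.59082068 -0.05286467  0.23988833] 20.75
obs 36 rms px 0.24
board [ 0.5822  0.0799 -0.1143 -0.1499]
across blade, x -0.05 [(np.float64(-124.0), np.float64(11.0)), (np.float64(-147.8), np.float64(7.0)), (np.float64(-139.8), np.float64(-5.0)), (np.float64(-122.4), np.float64(5.0))]
across blade, x -0.03 [(np.float64(-138.4), np.float64(-9.0)), (np.float64(-124.0), np.float64(9.0)), (np.float64(-150.2), np.float64(-8.0)), (np.float64(-148.0), np.float64(7.0))]
across blade, x -0.01 [(np.float64(-138.6), np.float64(-9.0)), (np.float64(-123.8), np.float64(8.0)), (np.float64(-122.4), np.float64(6.0)), (np.float64(-151.0), np.float64(-6.0))]
across blade, x 0.01 [(np.float64(-148.0), np.float64(5.0)), (np.float64(-124.4), np.float64(5.0)), (np.float64(-150.8), np.float64(-4.0)), (np.float64(-137.0), np.float64(-3.0))]
across blade, x 0.03 [(np.float64(-147.8), np.float64(6.0)), (np.float64(-150.0), np.float64(-6.0)), (np.float64(-113.6), np.float64(-3.0)), (np.float64(-112.2), np.float64(-1.0))]
across blade, x 0.05 [(np.float64(-150.8), np.float64(-5.0)), (np.float64(-149.2), np.float64
[... 614 characters left out ...]
4(5.0)), (np.float64(-76.8), np.float64(-3.0))]
stock y -0.105 [(np.float64(-60.4), np.float64(-6.0)), (np.float64(-78.2), np.float64(5.0)), (np.float64(-58.8), np.float64(-3.0))]
stock y -0.095 [(np.float64(-60.0), np.float64(-6.0)), (np.float64(-78.6), np.float64(5.0)), (np.float64(-61.4), np.float64(2.0))]
stock y -0.085 [(np.float64(-59.2), np.float64(-5.0)), (np.float64(-60.6), np.float64(-4.0)), (np.float64(-78.8), np.float64(3.0))]
stock ends x -0.075 [(np.float64(-180.6), np.float64(4.0)), (np.float64(-82.2), np.float64(-2.0))]
stock ends x -0.068 [(np.float64(-180.2), np.float64(6.0)), (np.float64(-81.0), np.float64(-4.0))]
mask 0.74 274 367 77 216 5498
mask 0.65 15 137 79 228 15855
```

The stock's face lies at −60.4 ± 0.3 mm along its whole length against the edge at −60 mm, so it is flush. The stock centre is at −131.0 mm, which puts the blade edge at −149.0 mm, on the line at −149. The board yaw is unchanged at −0.114. I hand it in.

```bash
python3 -c "
from station import bot
print(bot.close_job())"
```

```text
the job is handed in; nothing more can be done
None
```

I handed the job in at about 21 s of the 54 s allowed: the board is home against the dowel, and the T-square lies on it with its stock flush to the near edge and its blade edge within about 1 mm of the pencil line by the wrist camera; no verdict came back.

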